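# Unclip the spray nozzle from the lance and park it

### The job

Take the yellow spray nozzle off the brass-trimmed lance end: pinch its red release button fully in and keep it held while you pull the nozzle straight up, without yanking the lance or crushing the thin plastic. Then clip it, same way round, into the empty blue parking socket, pressed gently home until its button springs back out, and let go. Leave everything else on the bench where it stands.

Things in the scene. Friction and masses are not known exactly. Their poses are not given: they have to be found in the camera images.
- nozzle_grip (a point): Centre of the grip block of the loose yellow spray nozzle (0.1 kg), level with the middle of its button. z up along the nozzle, x towards its red release button. The block is 34 mm (x) by 28 mm (y), from 33 mm below this point (shoulder) to 19 mm above; a tapering tip ends 35 mm above. The thin plastic cracks if pinched with more than 40 N a finger.
- nozzle_foot (a point): Centre of the underside of the nozzle's grey foot, 66 mm below nozzle_grip, same axes. The foot is 22 x 22 mm and 33 mm long up to the shoulder, its lowest 6 mm tapering to 16 x 16 mm. A steel catch tooth on its +x side stands 5.5 mm out of it and is drawn in with the button. Its underside is sloped, so with the button out about 15 N down on the nozzle's tip also clicks it in.
- nozzle_button (a joint): Press of the red button, m: 0 out, 0.0065 fully in. Its face (18 x 24 mm) on the nozzle's +x side stands 7 mm proud of the block when out, 0.5 mm when in. Spring: 4 N to start, 9 N fully in, plus up to 5 N of rubbing while latched: a pinch of about 20 N across button and -x face holds it in. The catch is free from 0.0055 on.
- lance_home (a point): On the fixed lance end (dark steel post, brass trim, 84 mm round foot): where nozzle_grip lies at the start, clipped in, 130 mm above the bench, same axes. The square socket is 37 mm wide outside, 25 x 25 mm inside (1.5 mm play a side), its mouth 34.5 mm below this point. Contact forces adding up to over 35 N between nozzle and lance end or parking socket count as yanking or ramming.
- dock_home (a point): On the foot of the empty blue parking socket (fixed, same shape as the lance end): where nozzle_grip lies once clipped in there, same axes (button on +x, over the catch window), IF its stem is fully in. The socket is clamped on a telescopic stem drawn out by an unmeasured 0 to 12 mm, so true home is 0 to 12 mm above this point: find it by feel. Sideways and in yaw it is exact.
- dock_ejector (a joint): Sprung plate in the parking socket, m: 0.008 empty, 0 with the nozzle at home. It pushes the foot up with 4 to 6 N over the last 8 mm; 1.5 mm past home is a hard stop (shoulder on mouth). The foot goes 31.5 mm in. Push down with about 10 N, button held in, then let go: the tooth springs into the window and holds; unlatched, the nozzle rises 8 mm. The lance end has the same ejector.
- full_home (a point): The same point on the second blue socket, which is occupied by a green nozzle with a white button (fixed, leave alone).
- deep_socket: Bystander: steel socket-wrench insert, 28 mm across, 60 mm tall, standing; origin at the centre of its underside.
- collar_nut: Bystander: flat brass ring, 34 mm across, 16 mm tall; origin at the centre of its underside.
- spray_can: Bystander: spray can, 66 mm across, 190 mm tall, standing; origin at the centre of its underside.
- driver: Bystander: screwdriver with red handle lying on the bench.
- spanner: Bystander: steel spanner lying on the bench.
- mug: Bystander: white mug, 80 mm across, 90 mm tall.
- tape: Bystander: yellow tape measure, 65 x 35 x 62 mm.
Not all that is in view belongs to the job. What is shaped like the part that bears nozzle_grip but pink is not meant.

How it is judged:
By the outcome, as a careful person would: the job done as asked, in the order asked, and still so for the second after the job is handed in, with the robot touching nothing.
It also fails if it takes over 51 s, if anything falls off the work surface, if the arm or the gripper's body presses on something with over 40 N, if the wrist force passes 120 N, or if a joint passes its speed limit or range.

### The arm

A 6-joint arm with a two-finger parallel gripper is mounted at the origin on the work surface. World frame = base frame: x ahead of the robot, y to its left, z up, the work surface at z = 0. Lengths are in m, angles in rad, forces in N, time in s.
With the tool pointing down it reaches from about 0.25 to 0.8 m from the base axis. Payload 8.5 kg.
Tool frame: the origin (TCP) lies between the finger pads; the fingertips stand 19 mm ahead of it and the grasp point (between the pads) is the TCP (r.nose_length is the distance from the TCP to the fingertips, in m); z points along the fingers, y is the direction in which the jaws open and shut (so a half turn about z gives the same grasp; the last joint's range is limited). The gripper opens to 85 mm and grips with 20 to 120 N. Pads are 22 mm wide; open, the fingers measure 114 mm over their backs; the gripper's body (76 mm by 85 mm) begins 54 mm behind the grasp point. The pads swing forward as they close: fully open they stand 13 mm farther back than shut.
Start: joints at [1.347, 0.238, -0.013, 1.319, 0, 1.571], TCP at [0.117, 0.512, 0.25] pointing down, gripper open.
Joint ranges: [-2.66, 2.66], [-1.03, 1.9], [-1.14, 1.46], [-1.82, 2.27], [-1.45, 1.34], [-3.14, 3.14]. Speed limits (rad/s): [2.22, 2.22, 2.79, 3.14, 3.14, 3.14].

### API

Orientations are given as a unit quaternion [x, y, z, w].
In Python, from workcell import r gives the robot as it stands.
- The arm moves only by the tool play_rows, never from a script. Its argument "steps" is a list of rows, each a list of 5 numbers: the finger opening in m, from 0 to 0.0854, then the shift along the world's x, y, z in m, then the turn about the world's z in degrees. In form: [[hand, tx, ty, tz, spin], ...]. A call has 1 to 10 rows; each row shifts and turns the commanded pose from where the row before left it; what a row does not reach is not made up. A row lasts 1/8 s, in which the tool goes at most 62.5 mm and 10.7 degrees, less where a joint would pass 70% of its speed; a pose out of reach is approached as far as the arm can. A call is refused whole if a number of a shift passes 0.0625 or a number of a turn 10.7, either way. A call with a gripper value outside its range is refused whole. The fingers move at their own pace and stop on an object; "squeeze" is the grip in N (left out, the last holds). Time passes only in rows, so rows that do not move let the fingers close. It gives the time, the measured TCP pose, the force and the opening at its end, in the units of the state.
- r.state(): the state, without advancing time (a new reading comes with each control period).
- r.capture(name): name is "scene" or "top" or "wrist"; returns a dict with "frame" (420x560x3 uint8, red, green, blue), "depth" (420x560 float32, m along the optical axis (not along the pixel's ray), 0 where there is no reading), "fov_y" (degrees; the focal length in pixels is half the picture's height over the tangent of half this angle, whatever the lens; pixels are square), "cx", "cy" (the principal point, pixels), "R" (3x3) and "t" (3): a world point X has camera coordinates R X + t. Camera axes: x right, y down, z forward; pixel columns grow to the right and rows downward; lengths in m; the calibration is good to about 2 mm. A picture is of the moment at which its call begins.
- r.sign_off(): hands the job in, once; it reports no verdict.
Trained networks look in a picture, given as the dict that the camera call returned (one of the last four; its "shot" number tells which), for a name from the list of things; names that differ only in an ending like _2 or _b are one class to them, and where a whole thing is asked for, a point or a joint stands for the part that bears it (a point fixed in the world has none). Each returns a list of dicts, best first, with "conf" (0 to 1); they miss things now and then, are a little off and sometimes report something else, mostly with a low value. They report only what shows in the picture. A call takes as long as a camera call. They do not tell look-alikes from the thing itself.
- r.regions_of(label, picture): "pixels" (420x560 bool, what is visible of it) and "location" ([column, row] in pixels, amid what is visible of it).
The state is a dict: "time_s": time; "q": joint angles; "qd": joint speeds; "effort": joint torques, N m; "ee_pos": TCP position; "orientation": TCP orientation; "force": force on the tool from outside, world axes, zero at the start; "wrist_torque": the same for the moment, N m; "gripper_width": finger opening in m.
Only numpy, scipy, OpenCV 4.12 (cv2) and the standard library are available. Lean on these libraries where they do the work, as an engineer would, in place of code of your own. Each camera call takes 0.05 s, during which the arm holds its last target. There are 200 camera calls.

## Working session

There is one attempt and no reset: what is moved stays moved. The work goes in short steps, Python scripts to look and compute and a tool call to move; the robot and the scene stay as the last step left them, time stands still between calls to the robot, and variables do not carry over. Pictures are saved under pics/ and viewed, about 8 in all and at most 12, crops included, and the job is handed in when it is done.

Besides the shell and the picture viewer there is one more tool, called after "Call:" as name(argument=value, ...) on one line, values as JSON. play_rows: Moves the arm, as the interface text tells. Its arguments: {"type":"object","properties":{"steps":{"type":"array","items":{"type":"array","items":{"type":"number"}}},"squeeze":{"type":"number"}},"required":["steps"]}

```bash
mkdir -p pics
cat > h.py <<'E'
import numpy as np,cv2
from workcell import r
def f(p): return p["frame"].shape[0]/2/np.tan(np.radians(p["fov_y"])/2)
def cloud(p):
    d=p["depth"];v,u=np.mgrid[:d.shape[0],:d.shape[1]];k=f(p)
    c=np.stack([(u-p["cx"])/k*d,(v-p["cy"])/k*d,d],-1)
    return (c-np.array(p["t"]))@np.array(p["R"])
def save(p,n,crop=None,s=1):
    im=p["frame"][...,::-1]
    if crop: a,b,c,d=crop; im=im[b:d,a:c]
    cv2.imwrite("pics/"+n,cv2.resize(im,None,fx=s,fy=s,interpolation=cv2.INTER_CUBIC))
E
python3 - <<'E'
from h import *
s=r.state();print(s)
P={n:r.capture(n) for n in("scene","top")}
for n,p in P.items():
    save(p,n+".png",None,1.4);W=cloud(p)
    print(n,p["t"],p["fov_y"])
    for l in("nozzle_grip","nozzle_foot","lance_home","dock_home","full_home","nozzle_button","dock_ejector","deep_socket","collar_nut","spray_can","mug","tape"):
        try:
            for d in r.regions_of(l,p)[:3]:
                m=d["pixels"]&(p["depth"]>0);w=W[m]
                print(l,round(d["conf"],2),np.round(d["location"]),m.sum(),np.round(np.percentile(w,[2,50,98],axis=0),3).tolist() if m.sum() else "")
        except Exception as e: print(l,e)
E
```

```text
{'time_s': 0.0, 'q': array([ 1.34698984e+00,  2.38792046e-01, -1.42735902e-02,  1.31921497e+00,
       -2.93506300e-05,  1.57081805e+00]), 'qd': array([-1.41640714e-03,  7.00054881e-05,  5.30163847e-04,  7.34844028e-04,
        5.51435736e-05,  6.23635368e-04]), 'effort': array([-1.62438479e-03, -5.38774431e+01,  3.46439517e+01,  1.83905032e-02,
       -2.67371961e-04, -1.86642774e-05]), 'ee_pos': array([0.11643851, 0.51151045, 0.24966418]), 'orientation': array([ 1.11680593e-01,  9.93743878e-01, -7.39138280e-04, -6.82831664e-05]), 'force': array([-0.10274072, -0.2411818 , -0.60788763]), 'wrist_torque': array([ 0.02754349, -0.02876497, -0.03450627]), 'gripper_width': 0.08550571447763669}
scene [-0.45933765 -0.12569273  1.4834576 ] 52.66844671461621
nozzle_grip 0.89 [234. 244.] 531 [[0.457, -0.23, 0.0], [0.601, -0.221, 0.135], [0.616, -0.077, 0.166]]
nozzle_grip 0.6 [278. 251.] 434 [[0.577, -0.127, 0.001], [0.642, -0.117, 0.065], [0.655, -0.067, 0.103]]
nozzle_grip 0.35 [237. 277.] 998 [[0.559, -0.251, 0.005], [0.605, -0.227, 0.025], [0.631, -0.181, 0.096]]
nozzle_foot 0.96 [236. 246.
[... 2301 characters left out ...]
58 [308. 190.] 31 [[0.619, -0.091, 0.058], [0.626, -0.086, 0.075], [0.633, -0.082, 0.079]]
dock_ejector 0.26 [370. 202.] 428 [[0.574, -0.233, 0.001], [0.589, -0.206, 0.15], [0.656, -0.194, 0.166]]
deep_socket 0.64 [216. 212.] 187 [[0.578, 0.108, -0.002], [0.587, 0.12, 0.055], [0.608, 0.139, 0.063]]
deep_socket 0.52 [129. 291.] 712 [[0.353, 0.244, -0.001], [0.412, 0.324, 0.007], [0.467, 0.39, 0.01]]
spray_can 0.59 [188. 145.] 1688 [[0.687, 0.148, 0.005], [0.703, 0.172, 0.167], [0.746, 0.208, 0.192]]
mug 0.78 [367. 155.] 1483 [[0.687, -0.265, 0.001], [0.731, -0.229, 0.046], [0.763, -0.17, 0.092]]
tape 0.68 [426. 299.] 656 [[0.368, -0.375, 0.008], [0.397, -0.344, 0.059], [0.426, -0.321, 0.064]]
```

View pics/scene.png

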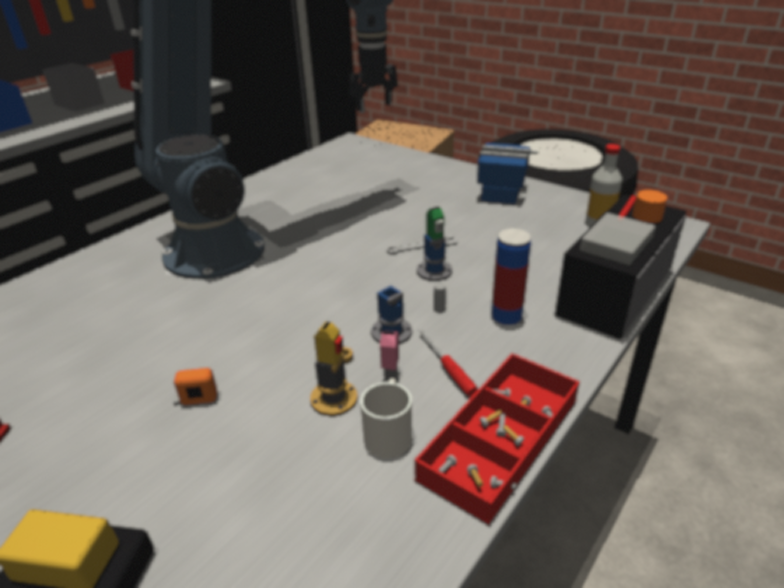

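View pics/top.png

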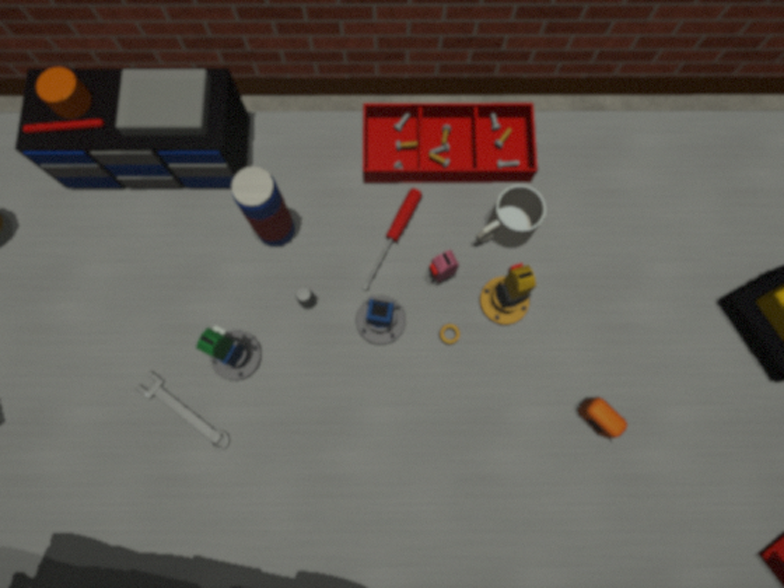

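The top view (784 px wide) shows the yellow nozzle at (518,280) on the lance with the brass foot. The pink look-alike is at (445,265), standing on the bench. The empty blue socket is at (380,315) and the occupied one, with the green nozzle, at (220,350). The yellow nozzle on the brass trim fits the description, so I'll confirm it in a crop and fit the yaw.

Run:
```python
from h import *
p=r.capture("top");save(p,"crop.png",(240,160,420,270),4.4)
W=cloud(p);hsv=cv2.cvtColor(p["frame"],cv2.COLOR_RGB2HSV);H,S,V=[hsv[...,i].astype(int) for i in range(3)]
z=W[...,2];x=W[...,0];y=W[...,1]
near=lambda a,b,d:(abs(x-a)<d)&(abs(y-b)<d)
def rect(n,m):
    w=W[m][:,:2]*1000;print(n,m.sum(),"mean",W[m].mean(0).round(4),"zmed",np.median(z[m]).round(4),cv2.minAreaRect(w.astype(np.float32)))
rect("noz upper",near(.6,-.21,.05)&(z>.12)); rect("block top",near(.6,-.21,.05)&(z>.143)&(z<.153)); rect("tip",near(.6,-.21,.05)&(z>.158))
rect("red",near(.6,-.21,.05)&(z>.1)&(S>120)&((H<8)|(H>172)))
rect("dock top",near(.555,-.0,.05)&(z>.085)); rect("pink",near(.635,-.105,.05)&(z>.085))
for n,a,b in(("dockfoot",.55,0),("lancefoot",.595,-.21)): rect(n,near(a,b,.06)&(z>.004)&(z<.02))
m=near(.555,-.0,.05)&(z>.085); print(np.unique(z[m].round(3),return_counts=True))
```

```text
noz upper 361 mean [ 0.5913 -0.208   0.1509] zmed 0.1536 ((596.0650634765625, -209.610107421875), (42.05649948120117, 28.214784622192383), 19.88315200805664)
block top 77 mean [ 0.5914 -0.2065  0.1491] zmed 0.1501 ((595.52734375, -209.37973022460938), (39.970638275146484, 26.84177017211914), 16.30647850036621)
tip 139 mean [ 0.5921 -0.2105  0.1629] zmed 0.1635 ((593.5436401367188, -210.58236694335938), (22.64927864074707, 25.327680587768555), 17.434572219848633)
red 14 mean [ 0.6142 -0.204   0.1422] zmed 0.1424 ((614.2872924804688, -204.4326629638672), (3.667064666748047, 17.911266326904297), 20.065963745117188)
dock top 200 mean [ 0.5577 -0.0023  0.0972] zmed 0.0981 ((558.5979614257812, -2.433046340942383), (36.74510955810547, 37.30974578857422), 78.99359893798828)
pink 190 mean [ 0.6345 -0.1045  0.0952] zmed 0.096 ((636.2553100585938, -105.75267791748047), (27.404338836669922, 33.83216857910156), 26.547771453857422)
dockfoot 530 mean [ 0.5488 -0.0024  0.0099] zmed 0.0099 ((561.0145263671875, 6.058330535888672), (99.6585693359375, 99.82913970947266), 83.69576263427734)
lancefoot 518 mean [ 0.5821 -0.2022  0.0101] zmed 0.0102 ((596.8067016601562, -213.9373016357422), (112.87062072753906, 110.2440414428711), 88.06832885742188)
(array([0.085, 0.086, 0.089, 0.09 , 0.091, 0.092, 0.093, 0.094, 0.095,
       0.096, 0.097, 0.098, 0.099, 0.1  , 0.101, 0.102]), array([ 3,  2,  3,  6,  4,  4,  3,  5,  8, 10, 30, 39, 42, 25, 11,  5]))
```

View pics/crop.png

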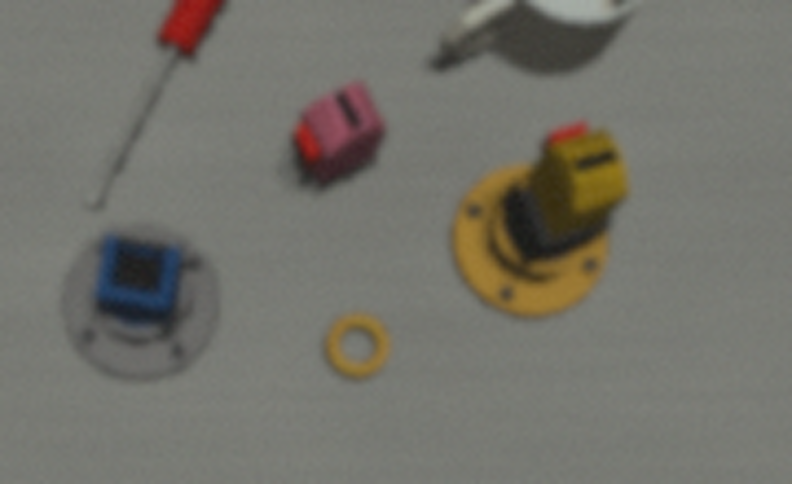

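The crop confirms it. The yellow nozzle at (585,180) sits on the brass lance with its red button toward the far side. The pink one at (340,130) stands on the bare bench, and the blue socket at (138,265) is empty. I'll go above the dock and look with the wrist camera.

Call:
play_rows(steps=[[0.085, 0.04, -0.045, 0.01, -7], [0.085, 0.04, -0.045, 0.01, -7], [0.085, 0.04, -0.045, 0.01, -7], [0.085, 0.04, -0.045, 0.01, -7], [0.085, 0.04, -0.045, 0.01, -7], [0.085, 0.04, -0.045, 0.01, -7], [0.085, 0.04, -0.045, 0.01, -7], [0.085, 0.04, -0.045, 0.01, -7], [0.085, 0.04, -0.045, 0.01, -4], [0.085, 0.03, -0.045, 0.01, 0]], squeeze=28)

```text
time_s: 2.6
ee_pos: [0.5078, 0.06, 0.3505]
orientation: [0.594, 0.804, 0.0, 0.0]
force: [0.2, -0.0, 1.4]
gripper_width: 0.0846
```

Run:
```python
from h import *
p=r.capture("wrist");save(p,"w1.png",None,1.4);s=r.state();print(s["time_s"],s["ee_pos"],s["orientation"],s["q"],np.array(p["R"]).round(3),p["t"])
print("cam",(-np.array(p["R"]).T@p["t"]).round(3),p["fov_y"])
```

```text
2.65 [0.51069194 0.05580824 0.35093533] [ 5.94858409e-01  8.03828739e-01 -2.64920118e-04  1.66155276e-03] [ 0.1103309   0.20490334  0.19735241  1.56116824 -0.00264749  1.38450923] [[ 0.956  0.293 -0.   ]
 [ 0.281 -0.917  0.283]
 [ 0.083 -0.271 -0.959]] [-0.50195041 -0.1519875   0.44863663]
cam [0.486 0.129 0.473] 70.89563392764175
```

View pics/w1.png

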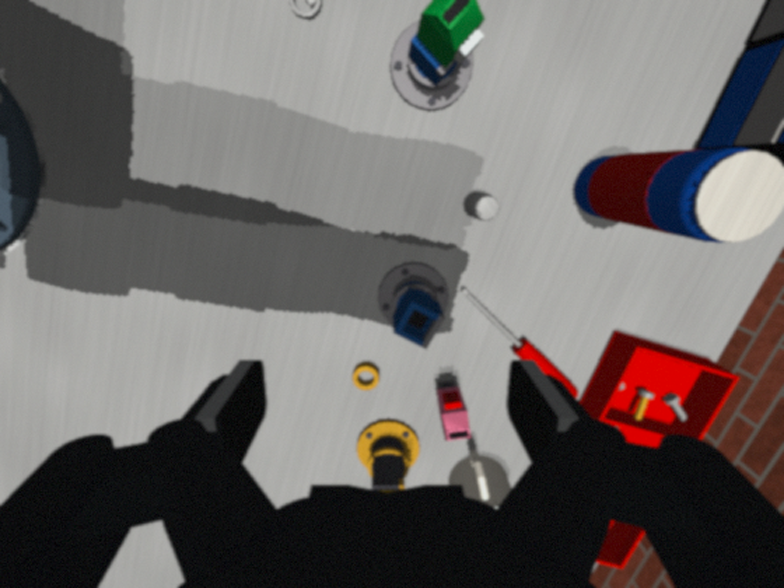

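The wrist view shows the dock at (417,318), the lance foot at (388,450) and the green nozzle, white button, at (450,30). I need the dock's window side, so I'll compare enlarged crops of both sockets.

Run:
```python
from h import *
s=r.capture("scene");w=r.capture("wrist")
c=lambda p,u,v,h,k:cv2.resize(p["frame"][max(v-h,0):v+h,u-h:u+h,::-1],(k,k),interpolation=cv2.INTER_CUBIC)
a=np.hstack([c(s,276,222,24,260),c(s,236,262,36,260),c(s,310,175,32,260)])
b=np.hstack([c(w,297,222,34,260),c(w,312,34,34,260),c(w,275,320,34,260)])
cv2.imwrite("pics/m.png",np.clip(np.vstack([a,b])*1.6,0,255).astype(np.uint8))
print("scene cam",(-np.array(s["R"]).T@s["t"]).round(3))
```

```text
scene cam [ 1.156 -0.737  0.741]
```

View pics/m.png

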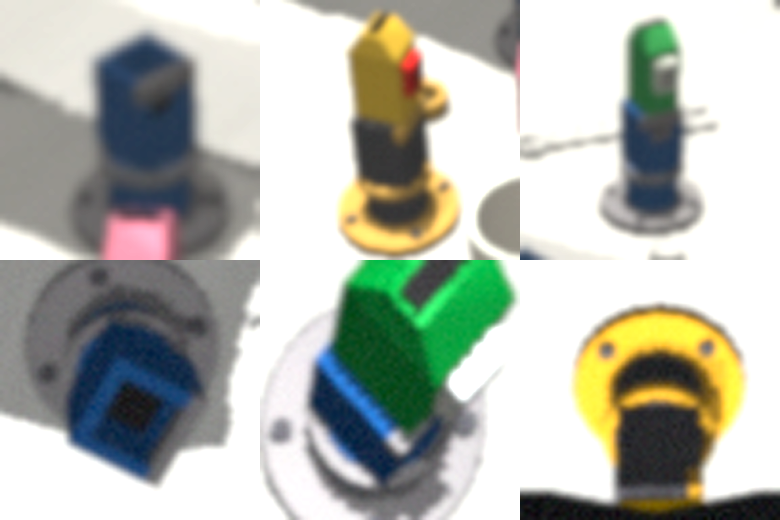

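The grey catch plate is on the +x side of every socket, under the button on both nozzles. On the dock it faces about −10°, which matches the rectangle fit of −11°. Next I'll take a nearer look with the dock below the camera.

Call:
play_rows(steps=[[0.085, 0.02, -0.055, -0.02, 0], [0.085, 0.02, -0.055, -0.02, 0], [0.085, 0.02, -0.04, -0.01, 0], [0.085, 0, 0, 0, 0]])

```text
time_s: 3.25
ee_pos: [0.5666, -0.0894, 0.2987]
orientation: [0.594, 0.804, -0.001, -0.001]
force: [-0.7, 1.3, -0.2]
gripper_width: 0.0849
```

```bash
cat >> h.py <<'E'
def rect(n,W,m):
    w=W[m][:,:2]*1000
    if len(w)<10: print(n,len(w));return
    a=cv2.minAreaRect(w.astype(np.float32));print(n,m.sum(),"mean",W[m].mean(0).round(4),"zmed",np.median(W[m][:,2]).round(4),np.round(a[0],1),np.round(a[1],1),round(a[2],1))
E
cat > m.py <<'E'
from h import *
import sys
p=r.capture("wrist");save(p,sys.argv[1],None,1.4);W=cloud(p);x,y,z=W[...,0],W[...,1],W[...,2]
ok=p["depth"]>0
near=lambda a,b,d:ok&(abs(x-a)<d)&(abs(y-b)<d)
s=r.state();print(s["time_s"],s["ee_pos"].round(4),s["force"].round(1),s["gripper_width"])
m=near(.558,-.002,.04)&(z>.085);rect("dock",W,m)
if m.sum(): print(np.unique(z[m].round(3),return_counts=True))
rect("tip",W,near(.593,-.21,.04)&(z>.158)&(z<.175));rect("noz",W,near(.593,-.21,.04)&(z>.12)&(z<.175))
hsv=cv2.cvtColor(p["frame"],cv2.COLOR_RGB2HSV);H,S=hsv[...,0],hsv[...,1]
rect("red",W,near(.6,-.21,.05)&(z>.1)&(z<.17)&(S>120)&((H<8)|(H>172)))
for n,a,b in(("dockfoot",.555,0),("lancefoot",.593,-.21)): rect(n,W,near(a,b,.06)&(z>.004)&(z<.016))
E
python3 m.py w2.png
```

```text
3.3 [ 0.5662 -0.0881  0.2995] [-0.5  0.8 -0.2] 0.08532554954617519
dock 776 mean [ 5.586e-01 -5.000e-04  9.720e-02] zmed 0.0975 [558.5  -1.3] [37.  36.7] 79.1
(array([0.085, 0.086, 0.087, 0.088, 0.089, 0.09 , 0.091, 0.092, 0.093,
       0.094, 0.095, 0.096, 0.097, 0.098, 0.099, 0.1  , 0.101]), array([  2,   3,   2,   4,   4,   4,   3,   7,   2,   5,  13,  63, 279,
       313,  67,   4,   1]))
tip 422 mean [ 0.5921 -0.2085  0.1621] zmed 0.1625 [ 592.8 -210.2] [20.  26.4] 17.1
noz 1458 mean [ 0.5927 -0.2034  0.1483] zmed 0.1508 [ 595.4 -209. ] [41.  29.3] 17.6
red 106 mean [ 0.6116 -0.2007  0.137 ] zmed 0.1402 [ 612.2 -203.2] [ 5.5 17.5] 16.4
dockfoot 1655 mean [ 0.5565 -0.0025  0.0092] zmed 0.009 [561.9  -2.2] [83.2 91. ] 75.5
lancefoot 1165 mean [ 0.5878 -0.1963  0.0092] zmed 0.009 [ 590. -206.] [83.1 74.1] 13.2
```

View pics/w2.png

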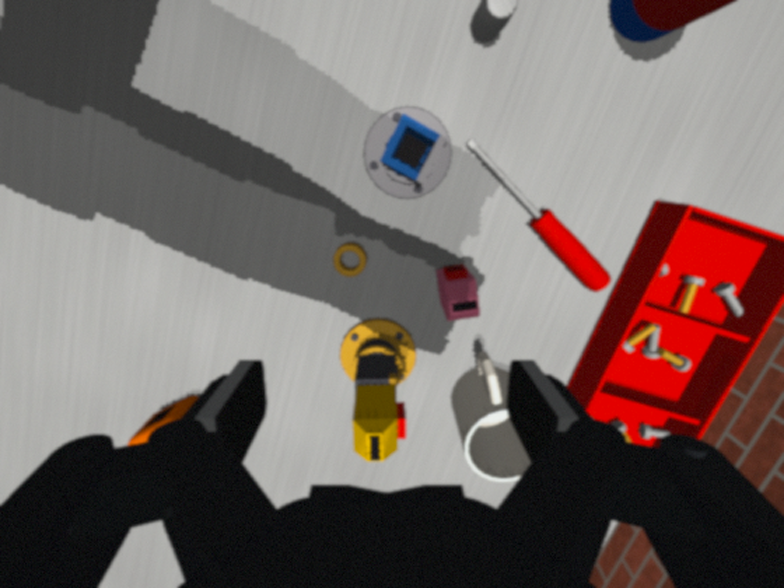

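The near view gives the nozzle at (0.592, −0.210) with yaw 17°, and the dock at (0.5585, −0.0013) with yaw −11°. Moving over the nozzle and going down.

Call:
play_rows(steps=[[0.065, 0.01, -0.05, 0, 0], [0.065, 0.01, -0.05, 0, 0], [0.065, 0.006, -0.022, 0, 0], [0.065, 0, 0, -0.05, 0], [0.065, 0, 0, -0.04, 0], [0.065, 0, 0, 0, 0]], squeeze=26)

```text
time_s: 4.05
ee_pos: [0.5908, -0.2077, 0.2083]
orientation: [0.593, 0.805, -0.001, -0.003]
force: [-0.2, -0.7, 0.4]
gripper_width: 0.0647
```

```bash
python3 m.py w3.png
```

```text
4.1 [ 0.5921 -0.2083  0.2107] [-1.1  0.1  0.7] 0.06492807554314613
dock 0
tip 1154 mean [ 0.5924 -0.209   0.1623] zmed 0.1626 [ 592.6 -210. ] [20.  25.2] 18.0
noz 3096 mean [ 0.5931 -0.2054  0.1517] zmed 0.1542 [ 596.  -208.9] [41.1 28.4] 18.6
red 222 mean [ 0.612  -0.2015  0.1382] zmed 0.1404 [ 602.8 -206.5] [25.6 17.5] 18.3
dockfoot 1180 mean [ 0.5674 -0.0318  0.0089] zmed 0.009 [567.8 -33. ] [68.9 19.1] 16.7
lancefoot 1960 mean [ 0.5866 -0.1961  0.009 ] zmed 0.009 [ 588.5 -203.9] [83.1 68.3] 24.0
```

View pics/w3.png

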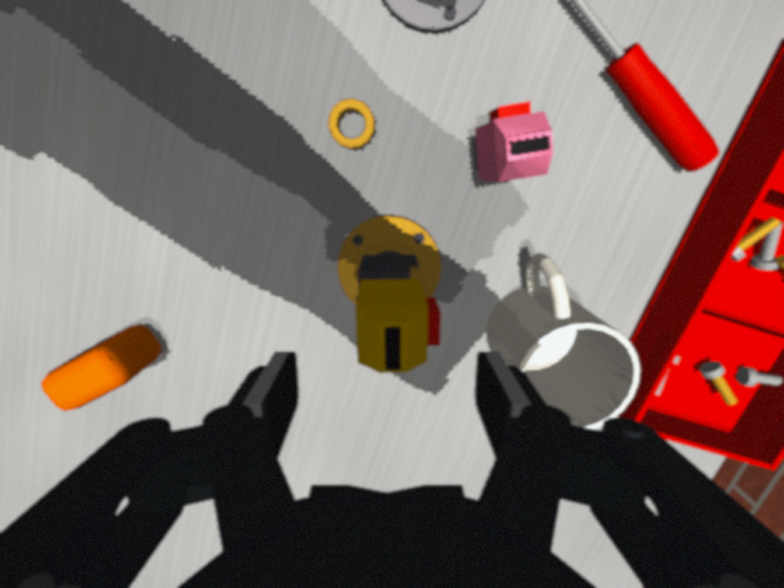

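The view shows the nozzle centred between the fingers at (390,320), with its button on the right toward the finger. Descending, then closing.

Call:
play_rows(steps=[[0.065, 0.0005, 0, -0.03, 0.7], [0.065, 0, 0, -0.03, 0], [0.065, 0, 0, -0.021, 0], [0.065, 0, 0, 0, 0], [0.065, 0, 0, 0, 0]])

```text
time_s: 4.72
ee_pos: [0.5943, -0.21, 0.1317]
orientation: [0.588, 0.809, 0.0, 0.001]
force: [0.5, -0.1, 0.6]
gripper_width: 0.0651
```

Call:
play_rows(steps=[[0.05, 0, 0, 0, 0], [0.045, 0, 0, 0, 0], [0.042, 0, 0, 0, 0], [0.04, 0, 0, 0, 0], [0.038, 0, 0, 0, 0], [0.036, 0, 0, 0, 0], [0.03, 0, 0, 0, 0], [0.03, 0, 0, 0, 0], [0.03, 0, 0, 0, 0]])

```text
time_s: 5.85
ee_pos: [0.5931, -0.2103, 0.1295]
orientation: [0.589, 0.808, -0.0, 0.0]
force: [1.3, 0.0, 5.9]
gripper_width: 0.0338
```

```bash
python3 -c "
from h import *
print(r.state())"
```

```text
{'time_s': 5.85, 'q': array([-3.40669169e-01,  4.73381399e-01,  2.70542467e-02,  1.12418021e+00,
       -3.11522678e-04,  9.18250511e-01]), 'qd': array([ 0.0012961 , -0.00198309,  0.0007429 ,  0.00042213, -0.00144743,
        0.00036138]), 'effort': array([-4.14029500e-01, -6.57883286e+01,  2.93833494e+01,  8.53329431e-01,
       -2.29236670e-01,  8.84916983e-03]), 'ee_pos': array([ 0.59306603, -0.21033108,  0.12948333]), 'orientation': array([ 5.88708213e-01,  8.08345591e-01, -1.08163388e-04,  1.82859377e-04]), 'force': array([1.27239855, 0.04809985, 5.88279498]), 'wrist_torque': array([ 0.04602789, -0.43930203, -0.00365532]), 'gripper_width': 0.03380597676099101}
```

The width is 34 mm, so the button is fully in and the sideways force is small. Pulling up gently.

Call:
play_rows(steps=[[0.03, 0, 0, 0.002, 0], [0.03, 0, 0, 0.002, 0], [0.03, 0, 0, 0.002, 0], [0.03, 0, 0, 0.003, 0]])

```text
time_s: 6.35
ee_pos: [0.593, -0.2102, 0.1383]
orientation: [0.589, 0.808, -0.0, -0.0]
force: [3.3, -0.7, 2.4]
gripper_width: 0.0343
```

Call:
play_rows(steps=[[0.03, 0, 0, 0.004, 0], [0.03, 0, 0, 0.005, 0], [0.03, 0, 0, 0.005, 0], [0.03, 0, 0, 0.006, 0], [0.03, 0, 0, 0.006, 0], [0.03, 0, 0, 0.008, 0], [0.03, 0, 0, 0.01, 0], [0.03, 0, 0, 0.015, 0], [0.03, 0, 0, 0, 0]])

```text
time_s: 7.48
ee_pos: [0.5938, -0.2104, 0.199]
orientation: [0.589, 0.808, 0.0, 0.001]
force: [-0.0, -0.4, -1.3]
gripper_width: 0.0336
```

```bash
cat > n.py <<'E'
from h import *
import sys
p=r.capture("wrist");save(p,sys.argv[1],None,1.4);W=cloud(p);x,y,z=W[...,0],W[...,1],W[...,2]
s=r.state();T=s["ee_pos"];q=s["orientation"]
print(s["time_s"],T.round(4),s["force"].round(1),s["wrist_torque"].round(2),s["gripper_width"])
a=np.arctan2(2*q[0]*q[1],q[1]**2-q[0]**2);print("tool y deg",np.degrees(a))
hsv=cv2.cvtColor(p["frame"],cv2.COLOR_RGB2HSV);H,S,V=[hsv[...,i].astype(int) for i in range(3)]
ye=(S>100)&(H>18)&(H<32)&(abs(x-T[0])<.035)&(abs(y-T[1])<.035)&(z>T[2]-.04)
rect("yellow",W,ye);print("top z",np.percentile(W[ye][:,2],[50,90,98])-T[2])
rect("block",W,ye&(z>T[2]-.03)&(z<T[2]+.02));rect("tip",W,ye&(z>T[2]+.025))
m=(abs(x-.5585)<.035)&(abs(y+.0013)<.035)&(z>.085)&(z<.11)&(H>95)&(H<130);rect("dock",W,m)
E
python3 n.py w4.png
```

```text
7.525 [ 0.5934 -0.2103  0.1981] [ 0.   0.2 -0.8] [0.02 0.03 0.  ] 0.03407263675892086
tool y deg 72.12148416725383
yellow 8501 mean [ 0.5901 -0.2026  0.2129] zmed 0.2187 [ 592.4 -209.7] [36.4 28.1] 17.4
top z [0.02055755 0.0321137  0.03349765]
block 3909 mean [ 0.589  -0.1988  0.2003] zmed 0.2032 [ 592.4 -209.7] [36.4 28.1] 17.4
tip 2996 mean [ 0.5912 -0.2067  0.2283] zmed 0.2286 [ 592.  -209.7] [24.  26.7] 17.7
dock 0
```

View pics/w4.png

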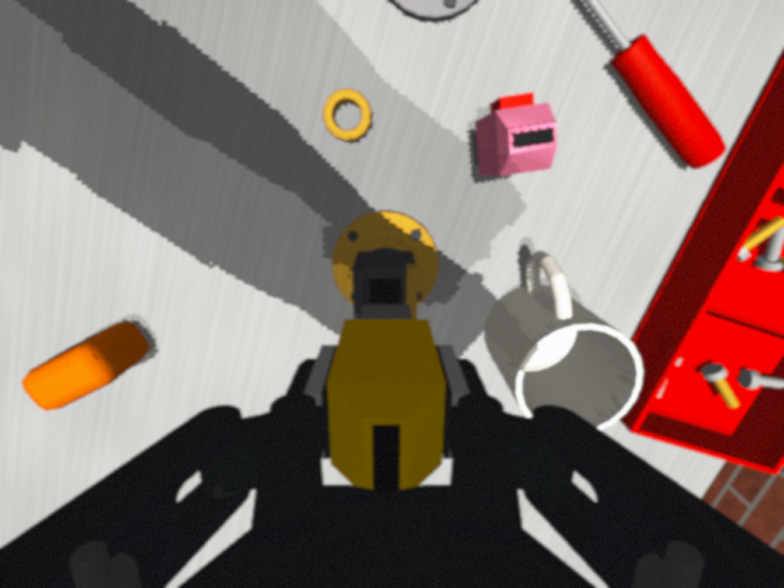

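The view shows the nozzle free and held at (387,400) with its button in, and the lance socket empty at (385,290). Carrying it over the dock and turning −28.4°.

Call:
play_rows(steps=[[0.03, -0.004, 0.025, 0.01, -4], [0.03, -0.006, 0.035, 0, -6], [0.03, -0.007, 0.043, 0, -6], [0.03, -0.007, 0.043, 0, -6], [0.03, -0.006, 0.037, 0, -4.4], [0.03, -0.0042, 0.025, 0, -2], [0.03, 0, 0, 0, 0], [0.03, 0, 0, 0, 0]])

```text
time_s: 8.52
ee_pos: [0.5588, -0.0025, 0.2071]
orientation: [0.769, 0.64, -0.0, -0.0]
force: [0.4, -0.4, -1.4]
gripper_width: 0.0343
```

```bash
python3 n.py w5.png
```

```text
8.575 [ 0.5589 -0.0028  0.2071] [-0.9  0.2 -0.5] [-0.05  0.01  0.03] 0.03396486503512459
tool y deg 100.52766045107316
yellow 8586 mean [0.5591 0.0055 0.2212] zmed 0.2268 [ 5.579e+02 -4.000e-01] [32.  36.5] 79.1
top z [0.01971515 0.03133891 0.0327955 ]
block 4184 mean [0.5599 0.0088 0.2099] zmed 0.2133 [557.5  -2.1] [28.5 36.5] 79.1
tip 2781 mean [0.5583 0.0014 0.2372] zmed 0.2372 [ 5.586e+02 -3.000e-01] [31.6 24.2] 79.0
dock 763 mean [0.5572 0.0097 0.0962] zmed 0.0974 [558.7   1.1] [33.3 37. ] 79.0
```

View pics/w5.png

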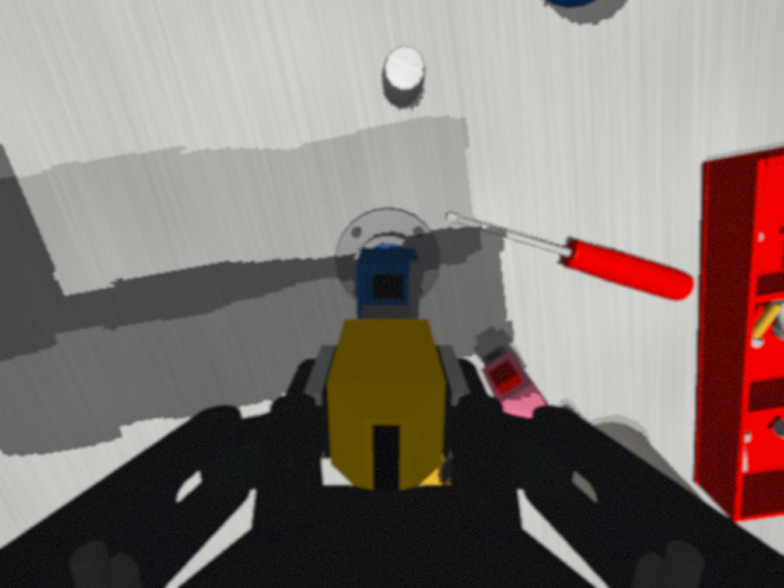

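Yaw matches: nozzle 79.0, dock 79.0. The remaining offset is about (+0.6, +0.9) mm. Correcting that and descending to just above the mouth.

Call:
play_rows(steps=[[0.03, 0.0006, 0.0009, -0.015, 0], [0.03, 0, 0, -0.012, 0], [0.03, 0, 0, -0.004, 0], [0.03, 0, 0, -0.003, 0], [0.03, 0, 0, -0.002, 0]])

```text
time_s: 9.2
ee_pos: [0.5595, -0.0012, 0.1713]
orientation: [0.769, 0.639, 0.0, 0.0]
force: [0.6, -0.3, -1.0]
gripper_width: 0.034
```

Call:
play_rows(steps=[[0.03, 0, 0, -0.003, 0], [0.03, 0, 0, -0.003, 0], [0.03, 0, 0, -0.003, 0]])

```text
time_s: 9.57
ee_pos: [0.5594, -0.0012, 0.1622]
orientation: [0.769, 0.639, 0.0, 0.0]
force: [-0.1, 0.2, -1.2]
gripper_width: 0.0341
```

Call:
play_rows(steps=[[0.03, 0, 0, -0.002, 0], [0.03, 0, 0, -0.002, 0]])

```text
time_s: 9.82
ee_pos: [0.5594, -0.0012, 0.1582]
orientation: [0.769, 0.639, -0.0, -0.0]
force: [0.5, -0.5, -0.7]
gripper_width: 0.0339
```

No contact so far and the foot is inside the mouth. Going on in small steps.

Call:
play_rows(steps=[[0.03, 0, 0, -0.002, 0], [0.03, 0, 0, -0.002, 0], [0.03, 0, 0, -0.002, 0]])

```text
time_s: 10.2
ee_pos: [0.5594, -0.0012, 0.1521]
orientation: [0.769, 0.639, -0.0, -0.0]
force: [-1.2, -0.2, -0.0]
gripper_width: 0.0335
```

Call:
play_rows(steps=[[0.03, 0, 0, -0.002, 0], [0.03, 0, 0, -0.002, 0], [0.03, 0, 0, -0.001, 0]])

```text
time_s: 10.58
ee_pos: [0.5593, -0.0012, 0.1471]
orientation: [0.769, 0.639, -0.0, -0.0]
force: [0.6, 0.7, -1.2]
gripper_width: 0.0342
```

Call:
play_rows(steps=[[0.03, 0, 0, -0.001, 0], [0.03, 0, 0, -0.001, 0], [0.03, 0, 0, -0.001, 0]])

```text
time_s: 10.95
ee_pos: [0.5594, -0.0012, 0.1442]
orientation: [0.769, 0.639, -0.0, -0.0]
force: [-0.6, -0.7, -1.0]
gripper_width: 0.0339
```

Call:
play_rows(steps=[[0.03, 0, 0, -0.001, 0], [0.03, 0, 0, -0.001, 0]])

```text
time_s: 11.2
ee_pos: [0.5594, -0.0012, 0.1423]
orientation: [0.769, 0.639, -0.0, -0.0]
force: [-1.6, 0.2, 3.3]
gripper_width: 0.0341
```

Call:
play_rows(steps=[[0.03, 0, 0, -0.001, 0], [0.03, 0, 0, -0.001, 0]])

```text
time_s: 11.45
ee_pos: [0.5594, -0.0012, 0.1405]
orientation: [0.769, 0.639, 0.0, 0.0]
force: [-1.5, 0.5, 3.6]
gripper_width: 0.0343
```

Call:
play_rows(steps=[[0.03, 0, 0, -0.001, 0], [0.03, 0, 0, 0, 0]])

```text
time_s: 11.7
ee_pos: [0.5594, -0.0012, 0.1393]
orientation: [0.769, 0.639, 0.0, -0.0]
force: [-1.2, 0.1, 4.0]
gripper_width: 0.034
```

Call:
play_rows(steps=[[0.03, 0, 0, -0.001, 0], [0.03, 0, 0, 0, 0]])

```text
time_s: 11.95
ee_pos: [0.5594, -0.0012, 0.1382]
orientation: [0.769, 0.639, -0.0, -0.0]
force: [-1.5, -0.2, 3.9]
gripper_width: 0.0339
```

The ejector was felt at a TCP height of 0.1442–0.1423, so home is about 0.135. Continuing by feel.

Call:
play_rows(steps=[[0.03, 0, 0, -0.001, 0], [0.03, 0, 0, -0.001, 0], [0.03, 0, 0, 0, 0]])

```text
time_s: 12.32
ee_pos: [0.5594, -0.0012, 0.1362]
orientation: [0.769, 0.639, -0.0, -0.0]
force: [-1.2, -0.4, 4.6]
gripper_width: 0.034
```

Call:
play_rows(steps=[[0.03, 0, 0, -0.0005, 0], [0.03, 0, 0, 0, 0]])

```text
time_s: 12.58
ee_pos: [0.5595, -0.0012, 0.1358]
orientation: [0.769, 0.639, -0.0, -0.0]
force: [-1.5, 0.6, 5.1]
gripper_width: 0.0343
```

Call:
play_rows(steps=[[0.03, 0, 0, -0.0005, 0], [0.03, 0, 0, 0, 0]])

```text
time_s: 12.82
ee_pos: [0.5594, -0.0012, 0.1353]
orientation: [0.769, 0.639, -0.0, -0.0]
force: [-1.2, -0.1, 5.1]
gripper_width: 0.0341
```

Call:
play_rows(steps=[[0.03, 0, 0, -0.0005, 0], [0.03, 0, 0, 0, 0]])

```text
time_s: 13.08
ee_pos: [0.5594, -0.0012, 0.1348]
orientation: [0.769, 0.639, -0.0, -0.0]
force: [-1.4, 0.1, 4.2]
gripper_width: 0.0343
```

Call:
play_rows(steps=[[0.03, 0, 0, -0.0005, 0], [0.03, 0, 0, 0, 0]])

```text
time_s: 13.32
ee_pos: [0.5594, -0.0012, 0.1343]
orientation: [0.769, 0.639, -0.0, -0.0]
force: [-1.5, -0.5, 4.2]
gripper_width: 0.034
```

Call:
play_rows(steps=[[0.03, 0, 0, -0.0005, 0], [0.03, 0, 0, 0, 0]])

```text
time_s: 13.58
ee_pos: [0.5594, -0.0012, 0.1338]
orientation: [0.769, 0.639, 0.0, -0.0]
force: [-0.6, 0.1, 4.4]
gripper_width: 0.0341
```

Call:
play_rows(steps=[[0.03, 0, 0, -0.0004, 0], [0.03, 0, 0, 0, 0]])

```text
time_s: 13.82
ee_pos: [0.5594, -0.0012, 0.1334]
orientation: [0.769, 0.639, -0.0, -0.0]
force: [-1.7, 0.2, 4.4]
gripper_width: 0.0343
```

Call:
play_rows(steps=[[0.03, 0, 0, -0.0004, 0], [0.03, 0, 0, 0, 0]])

```text
time_s: 14.08
ee_pos: [0.5594, -0.0012, 0.133]
orientation: [0.769, 0.639, -0.0, -0.0]
force: [-1.5, -0.1, 5.7]
gripper_width: 0.0341
```

Call:
play_rows(steps=[[0.03, 0, 0, -0.0004, 0], [0.03, 0, 0, 0, 0]])

```text
time_s: 14.32
ee_pos: [0.5594, -0.0012, 0.133]
orientation: [0.769, 0.639, 0.0, 0.0]
force: [-2.7, -0.5, 8.3]
gripper_width: 0.0341
```

Call:
play_rows(steps=[[0.03, 0, 0, -0.0004, 0], [0.03, 0, 0, 0, 0]])

```text
time_s: 14.58
ee_pos: [0.5594, -0.0013, 0.133]
orientation: [0.769, 0.639, 0.0, 0.0]
force: [-3.7, -0.3, 12.2]
gripper_width: 0.0341
```

Firm stop at 0.133, with 12 N and the ejector pushing back, so home is about 0.1345. Opening gradually so the button springs out into the window while still held down.

Call:
play_rows(steps=[[0.036, 0, 0, 0, 0], [0.038, 0, 0, 0, 0], [0.04, 0, 0, 0, 0], [0.042, 0, 0, 0, 0], [0.045, 0, 0, 0, 0], [0.052, 0, 0, 0, 0], [0.06, 0, 0, 0, 0], [0.065, 0, 0, 0, 0], [0.065, 0, 0, 0, 0]])

```text
time_s: 15.7
ee_pos: [0.5592, -0.0012, 0.132]
orientation: [0.769, 0.639, -0.0, -0.0]
force: [-0.4, 0.3, 0.0]
gripper_width: 0.0652
```

```bash
python3 n.py w6.png
```

```text
15.75 [ 0.5593 -0.0012  0.1321] [ 0.5  0.  -0.6] [0.03 0.05 0.  ] 0.06474439312012362
tool y deg 100.51871600853262
yellow 8527 mean [0.5599 0.0073 0.1483] zmed 0.1544 [558.5   0.9] [32.7 66. ] 77.3
top z [0.0222998  0.03386992 0.03557104]
block 3479 mean [0.5608 0.012  0.132 ] zmed 0.1342 [557.8   1.9] [28.  64.5] 70.8
tip 3454 mean [0.5591 0.0036 0.1634] zmed 0.1632 [ 5.653e+02 -2.000e-01] [31.8 52.3] 77.3
dock 922 mean [0.5602 0.0159 0.0949] zmed 0.0969 [561.4  14.4] [ 7.1 37.2] 77.7
```

View pics/w6.png

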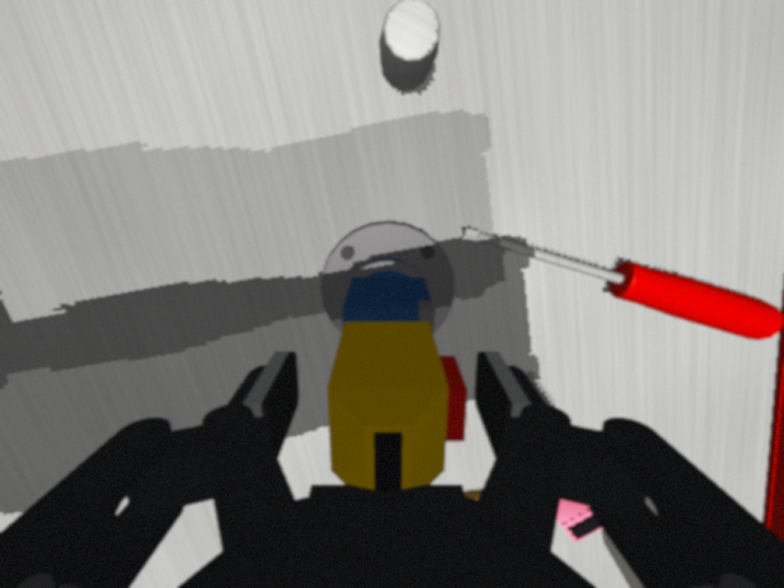

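The button is fully out, red at (455,400). The tip height of about 0.168–0.170 fits latched home; unlatched would be about 0.177. Retreating straight up and checking.

Call:
play_rows(steps=[[0.065, 0, 0, 0.02, 0], [0.065, 0, 0, 0.03, 0], [0.065, 0, 0, 0.04, 0], [0.065, 0, 0, 0.04, 0], [0.065, -0.02, -0.03, 0.03, 0], [0.065, -0.03, -0.04, 0.01, 0], [0.065, 0, 0, 0, 0], [0.065, 0, 0, 0, 0]])

```text
time_s: 16.75
ee_pos: [0.5095, -0.0713, 0.3022]
orientation: [0.769, 0.639, 0.0, 0.0]
force: [0.9, 0.0, 0.1]
gripper_width: 0.0647
```

Run:
```python
from h import *
for c in("wrist","top"):
    p=r.capture(c);W=cloud(p);x,y,z=W[...,0],W[...,1],W[...,2]
    hsv=cv2.cvtColor(p["frame"],cv2.COLOR_RGB2HSV);H,S=hsv[...,0],hsv[...,1]
    n=(abs(x-.56)<.045)&(abs(y+.001)<.045)
    m=n&(z>.12)&(z<.2);rect(c+" noz",W,m);print("z pct",np.percentile(W[m][:,2],[50,80,95,98]).round(4))
    rect("red",W,n&(z>.1)&(S>120)&((H<8)|(H>172)))
    if c=="wrist":save(p,"w7.png",None,1.4)
    else: save(p,"t7.png",None,1.4)
s=r.state();print(s["time_s"],s["ee_pos"],s["force"])
```

```text
wrist noz 1476 mean [ 0.5577 -0.0016  0.1587] zmed 0.1609 [561.3  -2.3] [27.8 41.5] 79.3
z pct [0.1609 0.1667 0.168  0.1685]
red 168 mean [ 0.5559 -0.0034  0.2577] zmed 0.1448 [552.7   1.1] [17.3 59.6] 76.1
top noz 45 mean [0.5577 0.0087 0.1611] zmed 0.1626 [560.1   7.9] [ 6.5 33.7] 78.9
z pct [0.1626 0.1676 0.1706 0.1711]
red 0
16.85 [ 0.50972092 -0.07069487  0.30169332] [ 0.19151745  0.0993092  -0.48047479]
```

View pics/w7.png

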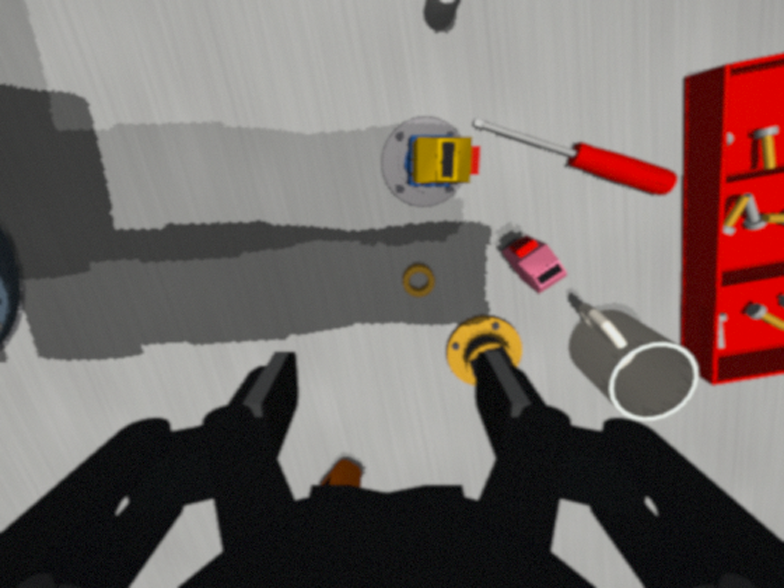

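The nozzle sits upright in the blue socket at (440,160), button out at (475,160), and everything else is where it stood. The tip plateau is 4.5–5 mm above its lance height, which matches home found by feel (about +4.5 mm). Handing in.

```bash
python3 -c "
from h import *
print(r.sign_off())"
```

```text
the job is handed in; nothing more can be done
None
```

The yellow nozzle is now clipped into the blue parking socket, same way round, and I handed the job in at about 17 s of the 51 s allowed. The hand-in reports no verdict.

- **Removal:** I pinched the button fully in at a 26 N grip setting, with the fingers 34 mm apart. I then pulled the nozzle straight up off the brass-trimmed lance; force readings during the pull stayed at about 3 N or less.
- **Docking:** I turned it −28.4° to line up with the socket and lowered it by feel. The ejector met the foot at a tool height of about 0.143 m and the hard stop came at 0.133 m, where I pushed with 12 N. That puts the socket stem about 4.5 mm out. I then opened the fingers slowly while still holding it down.
- **Last checks:** The button is out and the nozzle's yaw matches the socket (79.3° against 79.0°). Its tip is 4.5–5 mm higher than it was on the lance, which fits latched at home; unlatched would be about 8 mm higher again. The gripper is clear, and nothing in the last wrist view had moved; the spray can, the spanner and the green nozzle were outside that view.
- **Weak checks:** The top camera saw only 45 pixels of the nozzle and no red at the end, because the arm was probably in its way. The final state rests mainly on the wrist camera, and I did not tug the nozzle to test the latch.

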